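Pump up the flat sprayer

ROBOT

A 7-joint arm with a two-finger parallel gripper is mounted at the origin on a cart in front of the work surface, level with it; the furniture and walls round the work are solid. World frame = base frame: x ahead of the robot, y to its left, z up, the work surface at z = 0. Lengths are in mm, angles in rad, forces in N, time in s.
With the tool pointing down it reaches from about 400 to 900 mm from the base axis. Payload 5.6 kg.
Tool frame: the origin (TCP) lies on the centre line of the jaws, within the pads' length; the fingertips stand 17 mm ahead of it and the grasp point (between the pads) lies 2 mm behind it; z points along the fingers, y is the line along which they close (so a half turn about z gives the same grasp; the last joint's range is limited). The gripper opens to 92 mm and grips with 3 to 60 N. Pads are 20 mm wide; open, the fingers measure 128 mm over their backs; the gripper's body (75 mm by 189 mm) begins 69 mm behind the grasp point.
Start: joints at [1.204, 0.468, -0.012, 1.603, 0.006, 1.071, -0.056], TCP at [206.77, -616.243, 205.092] pointing down, gripper open.
Joint ranges: [-2.53, 2.53], [-0.31, 2.02], [-1.57, 1.55], [0.28, 2.44], [-1.29, 4.43], [0.15, 1.84], [-2.92, 2.92]. Speed limits (rad/s): [2.57, 2.57, 3.14, 3.14, 3.14, 3.14, 3.14].

INTERFACE

Orientations are given as a unit quaternion [w, x, y, z].
In Python, from bench import observe, snapshot, workorder gives the robot as it stands. The module is installed in compiled form; this text tells all that it offers.
- The arm moves only by the tool jog_arm, never from a script. Its argument "deltas" is a list of rows, each an object of numbers: "x", "y", "z": the shift along the tool's x, y, z in m; "rx", "ry", "rz": the turn, a rotation vector about the tool's x, y, z in rad; "fingers": the finger opening in m, from 0 to 0.0919. In form: [{"x": .., "y": .., "z": .., "rx": .., "ry": .., "rz": .., "fingers": ..}, ...]. A call has 1 to 10 rows; each row shifts and turns the commanded pose from where the row before left it, along the tool's axes as they then stand; what a row does not reach is not made up. A row lasts 1/12 s, in which the tool goes at most 41.7 mm and 7.16 degrees, less where a joint would pass 70% of its speed; a pose out of reach is approached as far as the arm can. A call with a gripper value outside its range is refused whole. The fingers move at their own pace and stop on an object; the grip force is fixed at half the most. Time passes only in rows, so rows that do not move let the fingers close. It gives the time, the measured TCP pose, the force, the opening and the grip force at its end, in the units of the state.
- observe(): the state, without advancing time (a new reading comes with each control period).
- snapshot(name): name is "scene" or "top" or "wrist"; returns a dict with "frame" (400x640x3 uint8, red, green, blue), "range_z" (400x640 float32, mm along the optical axis (not along the pixel's ray), 0 where there is no reading), "fx", "fy", "cx", "cy" (pixels), "origin" and "attitude" of the camera in the world. Camera axes: x right, y up, looking along -z (the intrinsics and any distortion apply to the point x, -y, -z); pixel columns grow to the right and rows downward; lengths in mm; the calibration is good to about 2 mm. A picture is of the moment at which its call begins.
- workorder.sign_off(): hands the job in; it is judged then, once.
The state is a dict: "clock": time; "qpos": joint angles; "dq": joint speeds; "joint_efforts": joint torques, N m; "tcp_pos": TCP position; "tool_rot": TCP orientation; "contact_force": force on the tool from outside, world axes, zero at the start; "moment": the same for the moment, N m; "grip_width": opening from 0.0 (shut) to 1.0 (fully open); "grasp_force": force on a finger pad.
Only numpy, scipy, OpenCV 4.12 (cv2) and the standard library are available. Lean on these libraries where they do the work, as an engineer would, in place of code of your own. Each camera call takes 0.05 s, during which the arm holds its last target. There are 200 camera calls.

TASK

Two pressure sprayers stand on the counter, and one is still flat: its orange indicator pin is down. Pump that one up by pressing its black knob down with the fingertips in full strokes, letting the knob come right back up each time, until the pin stands fully out; then let go. Do not lift, tip or push the sprayers about, do not touch the pins, do not pump the other sprayer, and leave everything else on the counter where it is.

Things in the scene. Friction and masses are not known exactly. Their poses are not given: they have to be found in the camera images.
- flat: Pressure sprayer still to be pumped: its pin is down. Loose, about 1 kg, foot 125 mm across, white tank 112 mm across with its shoulder at 95 mm; brass nozzle on the -x side, to 71 mm from the axis; black round pump knob (50 mm across, flat top at 180 mm when up) on the axis; orange pin 42 mm from the axis on the +x side. Origin: centre of the underside, z up.
- flat_knob_top (a point): Centre of the flat top of that sprayer's pump knob; moves with the knob.
- flat_plunger (a joint): Travel of that knob in m: 0 fully up, 0.016 fully pressed (straight down). A spring pushes back with about 6 N when up and 12 N when down, a little more when pressed fast; it returns by itself within about 0.3 s.
- flat_pin (a joint): Rise of that sprayer's pin in m: 0 down, 0.050 fully out, where it stops by itself; starts at 0 to 0.007. Each full stroke of the knob (pressed past 0.012, then let fully up) raises it about 0.010, the first up to 0.017, as the knob comes back up: usually 4 or 5 strokes. Between strokes it stays.
- flat_rod: The orange pin of that sprayer, 10 mm across; origin: centre of its tip. 6 to 13 mm shows above the shoulder at the start, 56 mm when fully out. Not to be touched.
- charged_rod: The orange pin of the other sprayer, standing 56 mm out; origin: centre of its tip. Not to be touched.
- charged: The other sprayer, same look, already pumped: its pin is out. Loose, about 1 kg, foot 125 mm across, white tank 112 mm across with its shoulder at 95 mm; brass nozzle on the -x side, to 71 mm from the axis; black round pump knob (50 mm across, flat top at 180 mm when up) on the axis; orange pin 42 mm from the axis on the +x side. Origin: centre of the underside, z up.
- charged_plunger (a joint): Travel of the other sprayer's knob in m: 0 up, 0.016 pressed.
- net_pot_a: Bystander: black plastic net pot, 62 mm across, 50 mm high. Origin: centre of its underside.
- net_pot_b: Bystander: second black net pot, the same. Origin: centre of its underside.
- calculator: Bystander: pocket calculator, 125x78x18 mm, lying flat. Origin: centre of its underside.
- ec_meter: Bystander: green pen meter, 185x36x19 mm, lying flat near the robot. Origin: centre of its underside.
- scissors: Bystander: blue-handled scissors, 206x84x11 mm, lying flat. Origin: centre of its underside.
- tape_roll: Bystander: small black tape roll, 59 mm across, 19 mm high. Origin: centre of its underside.

How it is judged:
By the outcome, as a careful person would: the job done as asked, in the order asked, and still so for the second after the job is handed in, with the robot touching nothing.
It also fails if it takes over 48 s, if anything falls off the work surface, if the arm or the gripper's body presses on something with over 40 N, if the wrist force passes 120 N, or if a joint passes its speed limit or range.

## Working session

There is one attempt and no reset: what is moved stays moved. The work goes in short steps, Python scripts to look and compute and a tool call to move; the robot and the scene stay as the last step left them, time stands still between calls to the robot, and variables do not carry over. Pictures are saved under pics/ and viewed, at most 10 in all, crops included, and the job is handed in when it is done.

Besides the shell and the picture viewer there is one more tool, called after "Request:" by a JSON object that holds its "op" and its "data". jog_arm: Moves the arm, as the interface text tells. Its arguments: {"type":"object","properties":{"deltas":{"type":"array"}},"required":["deltas"]}

```bash
mkdir -p pics; cat > h.py <<'E'
import numpy as np, cv2
from bench import observe, snapshot, workorder
from scipy.spatial.transform import Rotation as R
def cloud(s):
    v,u=np.mgrid[0:400,0:640]; z=s["range_z"].astype(float)
    p=np.stack([(u-s["cx"])/s["fx"]*z,-(v-s["cy"])/s["fy"]*z,-z],-1)
    a=np.array(s["attitude"],float)
    M=a if a.shape==(3,3) else R.from_quat(a[[1,2,3,0]]).as_matrix()
    return p@M.T+np.array(s["origin"])
def save(s,n): cv2.imwrite(f"pics/{n}.png",s["frame"][:,:,::-1])
E
python3 - <<'E'
from h import *
o=observe();print(o)
for n in("scene","top"):
    s=snapshot(n);save(s,n+"0");P=cloud(s);print(n,s["origin"],s["attitude"],s["fx"],s["cx"],s["cy"],[k for k in s])
    h=cv2.cvtColor(s["frame"],cv2.COLOR_RGB2HSV)
    m=((h[...,0]>5)&(h[...,0]<20)&(h[...,1]>170)&(h[...,2]>120)).astype(np.uint8)
    c,l,st,ce=cv2.connectedComponentsWithStats(m)
    for i in range(1,c):
        if st[i,4]>6:
            q=P[(l==i)&(s["range_z"]>0)];print("orange",st[i],np.median(q,0).round(),q.max(0).round())
    k=((P[...,2]>165)&(P[...,2]<195)&(s["range_z"]>0)&(h[...,2]<90)).astype(np.uint8)
    c,l,st,ce=cv2.connectedComponentsWithStats(k)
    for i in range(1,c):
        if st[i,4]>40:
            q=P[l==i];print("knob",st[i],q.mean(0).round(1),q.min(0).round(),q.max(0).round(),np.median(q[:,2]))
E
```

```text
{'clock': 0.0, 'qpos': array([ 1.20395554,  0.4683325 , -0.01160321,  1.60363459,  0.00602467,
        1.07138761, -0.05633184]), 'dq': array([-0.00128029,  0.00055462, -0.0016644 ,  0.00101763,  0.00081303,
       -0.00011606,  0.00138764]), 'joint_efforts': array([ 9.70064912e-05, -5.20565987e+01, -1.26454403e-02, -2.43742526e+01,
       -5.66208386e-02,  1.72490242e-02,  1.68565093e-04]), 'tcp_pos': array([ 206.57060405, -615.6685426 ,  204.16481874]), 'tool_rot': array([-8.38218424e-04,  9.86925877e-01,  1.61172475e-01, -2.09566705e-04]), 'contact_force': array([-0.15689901,  0.03052219,  0.68217185]), 'moment': array([-0.02742542, -0.05225442,  0.02997533]), 'grasp_force': 0.0, 'grip_width': 1.0035489189952582}
scene [  522.54938415 -1277.45761062  1035.86784241] [ 0.89252085  0.45092354 -0.00760508 -0.00408155] 509.31190325587113 313.748843748819 199.9441673097329 ['frame', 'range_z', 'fx', 'fy', 'cx', 'cy', 'origin', 'attitude']
orange [367 100  14   9  72] [773. 394. 230.] [791. 408. 251.]
orange [310 112   6  13  59] [551. 590.  73.] [564. 604.  97.]
orange [317 112   4  17 
[... 2207 characters left out ...]
ob [168 123   2  56  99] [722.7 402.  181.9] [644. 397. 167.] [796. 408. 195.] 176.29220767310267
knob [ 79 126   5  46 134] [725.5 640.8 186.6] [667. 636. 168.] [788. 646. 195.] 187.30256736216086
knob [134 127   8  44 117] [720.4 482.1 180.1] [665. 477. 165.] [785. 492. 195.] 181.2846472435847
knob [ 47 130  10  43 337] [723.4 731.4 171.5] [665. 719. 165.] [785. 743. 180.] 171.4721872146224
knob [255 204  18  17 235] [546.  138.  180.6] [524. 114. 173.] [569. 161. 186.] 180.72885744562586
knob [347 216  17  17 229] [ 510.8 -114.   179.9] [ 489. -136.  173.] [533. -92. 185.] 179.8820572011989
knob [299 392  27   8  82] [ 62.5  10.8 178.6] [ 51. -26. 166.] [ 67.  42. 194.] 177.73016828356174
```

```bash
python3 -c "
import cv2,numpy as np
a=cv2.imread('pics/scene0.png');b=cv2.imread('pics/top0.png')
cv2.imwrite('pics/both.png',cv2.resize(np.vstack([a,b]),(480,600)))"
```

```text
(no output)
```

View pics/both.png

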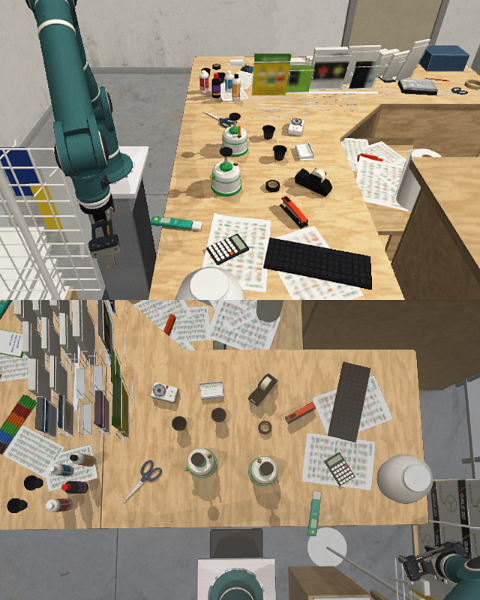

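The right-hand sprayer in the top view (knob near y=-116) has the low pin (z about 105), so it is the flat one. The left one's pin stands at z about 154. Next I refine the knob centre and check that the path is clear.

```bash
python3 - <<'E'
from h import *
for n in("scene","top"):
    s=snapshot(n);P=cloud(s);h=cv2.cvtColor(s["frame"],cv2.COLOR_RGB2HSV)
    m=(abs(P[...,0]-511)<45)&(abs(P[...,1]+118)<45)&(P[...,2]>165)&(h[...,2]<90)
    M=(m&(P[...,2]>150)).astype(np.uint8)
    v,u=np.nonzero(m&(P[...,2]>176))
    q=P[v,u];print(n,q.mean(0).round(1),(q.min(0)+q.max(0))/2,np.median(q[:,2]))
    # tank rim / foot
    t=(abs(P[...,0]-511)<75)&(abs(P[...,1]+118)<75)&(P[...,2]>60)&(P[...,2]<100)
    q=P[t];print(" tank",(q.min(0)+q.max(0))/2,q.max(0)-q.min(0))
    w=(P[...,0]>150)&(P[...,0]<600)&(P[...,1]>-800)&(P[...,1]<-170)&(P[...,2]>60)
    for y in range(-800,-170,70):
        k=w&(P[...,1]>=y)&(P[...,1]<y+70)
        if k.sum()>5: print("  obst",y,k.sum(),P[k].min(0).round(),P[k].max(0).round())
E
```

```text
scene [ 511.4 -120.9  180.3] [ 511.38252542 -119.40365104  179.97928414] 180.38027441995803
 tank [ 507.02943883 -123.42026276   79.95200258] [120.23799781 106.425851    39.89219329]
  obst -730 3995 [ 174. -727.   69.] [ 569. -660.  578.]
  obst -660 8645 [ 150. -660.   60.] [ 567. -590.  609.]
  obst -590 2274 [ 150. -590.  229.] [ 250. -520.  651.]
  obst -520 1250 [ 150. -520.  332.] [ 213. -450.  686.]
  obst -450 491 [ 150. -450.  638.] [ 185. -381.  704.]
  obst -380 25 [ 150. -380.  681.] [ 157. -365.  704.]
  obst -240 34 [ 494. -177.   61.] [ 523. -170.   86.]
top [ 510.9 -114.2  180.1] [ 511.11914345 -113.7098936   180.94373267] 180.06827309898244
 tank [ 509.05838375 -114.83626429   80.78328191] [118.54610147 108.95973007  38.39685873]
  obst -800 169 [ 409. -766.  114.] [ 536. -730.  155.]
  obst -730 1775 [ 213. -730.   65.] [ 570. -660.  349.]
  obst -660 2955 [ 151. -660.   60.] [ 569. -590.  548.]
  obst -590 3396 [ 150. -590.   60.] [ 515. -520.  631.]
  obst -520 740 [ 184. -520.  325.] [ 215. -458.  638.]
```

Request:
{"op": "jog_arm", "data": {"deltas": [{"z": -0.03,"fingers": 0},{"z": -0.03,"fingers": 0},{"z": -0.03,"fingers": 0}]}}

```text
schema error: expected keys x, y, z, rx, ry, rz, fingers
```

Request:
{"op": "jog_arm", "data": {"deltas": [{"x": 0,"y": 0,"z": -0.035,"rx": 0,"ry": 0,"rz": 0,"fingers": 0},{"x": 0,"y": 0,"z": -0.035,"rx": 0,"ry": 0,"rz": 0,"fingers": 0},{"x": 0,"y": 0,"z": -0.03,"rx": 0,"ry": 0,"rz": 0,"fingers": 0},{"x": 0.022,"y": -0.019,"z": 0,"rx": 0,"ry": 0,"rz": 0,"fingers": 0},{"x": 0.022,"y": -0.019,"z": 0,"rx": 0,"ry": 0,"rz": 0,"fingers": 0},{"x": 0.022,"y": -0.019,"z": 0,"rx": 0,"ry": 0,"rz": 0,"fingers": 0},{"x": 0.022,"y": -0.019,"z": 0,"rx": 0,"ry": 0,"rz": 0,"fingers": 0}]}}

```text
clock: 0.78
tcp_pos: [266.4, -515.0, 305.0]
tool_rot: [-0.0, 0.987, 0.161, -0.0]
contact_force: [-0.0, -0.4, 0.6]
grip_width: 0.516
grasp_force: 0.0
```

Request:
{"op": "jog_arm", "data": {"deltas": [{"x": 0.022,"y": -0.019,"z": 0,"rx": 0,"ry": 0,"rz": 0,"fingers": 0},{"x": 0.022,"y": -0.019,"z": 0,"rx": 0,"ry": 0,"rz": 0,"fingers": 0},{"x": 0.022,"y": -0.019,"z": 0,"rx": 0,"ry": 0,"rz": 0,"fingers": 0},{"x": 0.022,"y": -0.019,"z": 0,"rx": 0,"ry": 0,"rz": 0,"fingers": 0},{"x": 0.022,"y": -0.019,"z": 0,"rx": 0,"ry": 0,"rz": 0,"fingers": 0},{"x": 0.022,"y": -0.019,"z": 0,"rx": 0,"ry": 0,"rz": 0,"fingers": 0},{"x": 0.022,"y": -0.019,"z": 0,"rx": 0,"ry": 0,"rz": 0,"fingers": 0},{"x": 0.022,"y": -0.019,"z": 0,"rx": 0,"ry": 0,"rz": 0,"fingers": 0}]}}

```text
clock: 1.45
tcp_pos: [384.9, -314.7, 305.1]
tool_rot: [0.0, 0.987, 0.161, -0.0]
contact_force: [-0.2, -0.2, 0.4]
grip_width: 0.004
grasp_force: 0.0
```

Request:
{"op": "jog_arm", "data": {"deltas": [{"x": 0.022,"y": -0.019,"z": 0,"rx": 0,"ry": 0,"rz": 0,"fingers": 0},{"x": 0.022,"y": -0.019,"z": 0,"rx": 0,"ry": 0,"rz": 0,"fingers": 0},{"x": 0.022,"y": -0.019,"z": 0,"rx": 0,"ry": 0,"rz": 0,"fingers": 0},{"x": 0.022,"y": -0.019,"z": 0,"rx": 0,"ry": 0,"rz": 0,"fingers": 0},{"x": 0.022,"y": -0.019,"z": 0,"rx": 0,"ry": 0,"rz": 0,"fingers": 0},{"x": 0.022,"y": -0.019,"z": 0,"rx": 0,"ry": 0,"rz": 0,"fingers": 0},{"x": 0.022,"y": -0.016,"z": 0,"rx": 0,"ry": 0,"rz": 0,"fingers": 0},{"x": 0.028,"y": -0.018,"z": 0,"rx": 0,"ry": 0,"rz": 0,"fingers": 0},{"x": 0,"y": 0,"z": 0,"rx": 0,"ry": 0,"rz": 0,"fingers": 0},{"x": 0,"y": 0,"z": 0,"rx": 0,"ry": 0,"rz": 0,"fingers": 0}]}}

```text
clock: 2.28
tcp_pos: [510.5, -116.1, 304.8]
tool_rot: [-0.0, 0.987, 0.163, -0.0]
contact_force: [-0.8, -0.5, -0.7]
grip_width: 0.006
grasp_force: 0.0
```

```bash
python3 - <<'E'
from h import *
print(observe()["tcp_pos"])
s=snapshot("wrist");save(s,"w1");P=cloud(s);h=cv2.cvtColor(s["frame"],cv2.COLOR_RGB2HSV)
m=(abs(P[...,0]-511)<45)&(abs(P[...,1]+118)<45)&(P[...,2]>172)&(P[...,2]<190)
q=P[m];print(s["origin"],len(q),q.mean(0) if len(q) else 0,(q.min(0)+q.max(0))/2,q.max(0)-q.min(0),np.median(q[:,2]))
E
```

```text
[ 510.48286736 -116.13044256  304.75263958]
[586.79386872 -89.74752108 483.61325262] 1952 [ 511.24423224 -114.61503604  178.93193679] [ 509.88478563 -115.15872395  177.18603114] [49.76071891 49.51299531  9.38349256] 179.1234667928007
```

View pics/w1.png

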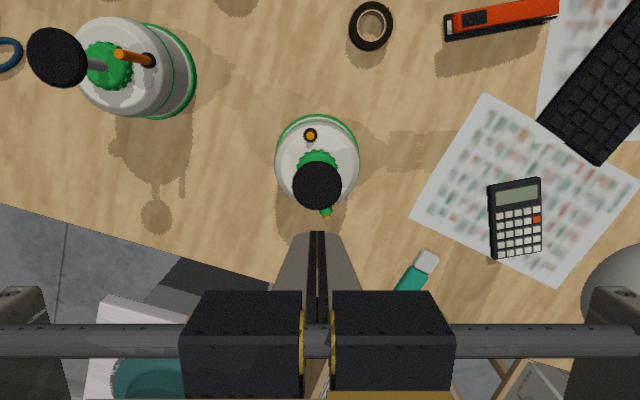

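The wrist view shows the flat sprayer's knob at pixel (317,185), in line with the closed fingers at column 317. Its pin is low at (310,135). The measured centre (511,-115) agrees with the TCP, so I go down.

Request:
{"op": "jog_arm", "data": {"deltas": [{"x": 0,"y": -0.001,"z": 0.03,"rx": 0,"ry": 0,"rz": 0,"fingers": 0},{"x": 0.001,"y": 0,"z": 0.03,"rx": 0,"ry": 0,"rz": 0,"fingers": 0},{"x": 0,"y": 0,"z": 0.025,"rx": 0,"ry": 0,"rz": 0,"fingers": 0},{"x": 0,"y": 0,"z": 0.015,"rx": 0,"ry": 0,"rz": 0,"fingers": 0},{"x": 0,"y": 0,"z": 0,"rx": 0,"ry": 0,"rz": 0,"fingers": 0},{"x": 0,"y": 0,"z": 0,"rx": 0,"ry": 0,"rz": 0,"fingers": 0}]}}

```text
clock: 2.83
tcp_pos: [509.8, -117.9, 204.8]
tool_rot: [-0.0, 0.987, 0.16, -0.001]
contact_force: [-0.2, 0.7, 0.8]
grip_width: 0.004
grasp_force: 0.0
```

Request:
{"op": "jog_arm", "data": {"deltas": [{"x": 0,"y": 0,"z": 0.005,"rx": 0,"ry": 0,"rz": 0,"fingers": 0},{"x": 0,"y": 0,"z": 0.005,"rx": 0,"ry": 0,"rz": 0,"fingers": 0},{"x": 0,"y": 0,"z": 0.005,"rx": 0,"ry": 0,"rz": 0,"fingers": 0},{"x": 0,"y": 0,"z": 0.005,"rx": 0,"ry": 0,"rz": 0,"fingers": 0},{"x": 0,"y": 0,"z": 0.0025,"rx": 0,"ry": 0,"rz": 0,"fingers": 0},{"x": 0,"y": 0,"z": 0,"rx": 0,"ry": 0,"rz": 0,"fingers": 0},{"x": 0,"y": 0,"z": 0,"rx": 0,"ry": 0,"rz": 0,"fingers": 0}]}}

```text
clock: 3.42
tcp_pos: [510.6, -116.6, 182.5]
tool_rot: [-0.0, 0.987, 0.161, -0.0]
contact_force: [1.3, 0.4, 0.2]
grip_width: 0.008
grasp_force: 0.0
```

The force reads about zero at depth, so I check whether the knob actually moved.

```bash
python3 - <<'E'
from h import *
o=observe();print(o["tcp_pos"],o["contact_force"],o["moment"])
s=snapshot("wrist");P=cloud(s);save(s,"w2")
m=(abs(P[...,0]-511)<35)&(abs(P[...,1]+115)<35)&(P[...,2]>140)&(P[...,2]<190)
q=P[m];print(len(q),np.percentile(q[:,2],[5,25,50,75,95]))
s=snapshot("scene");save(s,"s2")
a=cv2.imread("pics/w2.png")[100:300,200:440];b=cv2.imread("pics/s2.png")[150:250,240:360]
cv2.imwrite("pics/c2.png",np.hstack([cv2.resize(a,(360,300)),cv2.resize(b,(360,300))]))
E
```

```text
[ 510.62764728 -116.561464    182.48880803] [1.30377968 0.35714413 0.15136402] [-0.01672489 -0.03183709  0.01234617]
2748 [175.54718973 178.17679306 178.99528808 179.54458632 180.22296857]
```

View pics/c2.png

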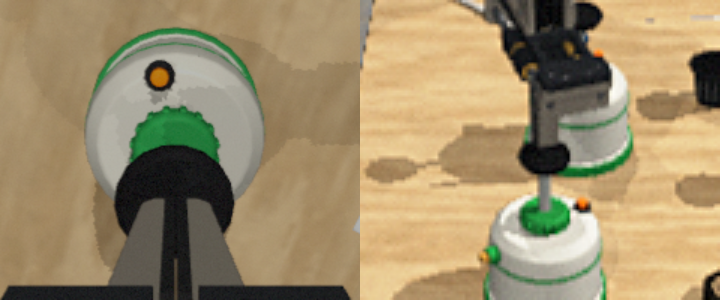

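The knob is still up at z of about 179 and the fingertips are just above it; in the left crop they end over the knob's near half. I measure the tips directly.

```bash
python3 - <<'E'
from h import *
s=snapshot("wrist");P=cloud(s);F=s["frame"].astype(int)
h=cv2.cvtColor(s["frame"],cv2.COLOR_RGB2HSV)
for v in range(205,300,6):
    print(v,[(u,P[v,u].round().astype(int).tolist(),F[v,u].tolist()) for u in (305,330)])
s=snapshot("scene");P=cloud(s)
m=(abs(P[...,0]-511)<40)&(abs(P[...,1]+116)<40)&(P[...,2]>150)&(P[...,2]<240)
v,u=np.nonzero(m)
for r in range(v.min(),v.max()+1):
    k=v==r
    if k.any(): q=P[r,u[k]];print(r,u[k].min(),u[k].max(),np.median(q,0).round(),np.median(s["frame"][r,u[k]],0))
E
```

```text
205 [(305, [528, -103, 178], [27, 21, 22]), (330, [533, -117, 179], [21, 18, 21])]
211 [(305, [525, -104, 179], [21, 26, 24]), (330, [530, -118, 180], [27, 28, 27])]
217 [(305, [521, -105, 180], [11, 15, 14]), (330, [526, -119, 178], [23, 22, 23])]
223 [(305, [518, -106, 180], [22, 22, 20]), (330, [522, -120, 179], [22, 23, 21])]
229 [(305, [513, -107, 178], [11, 16, 5]), (330, [519, -122, 179], [20, 18, 19])]
235 [(305, [517, -107, 196], [96, 91, 81]), (330, [521, -120, 195], [96, 90, 82])]
241 [(305, [517, -107, 204], [96, 93, 83]), (330, [522, -120, 204], [94, 89, 79])]
247 [(305, [518, -107, 213], [96, 93, 83]), (330, [522, -119, 212], [95, 91, 80])]
253 [(305, [518, -107, 220], [98, 93, 82]), (330, [523, -119, 221], [94, 90, 81])]
259 [(305, [519, -108, 226], [97, 91, 83]), (330, [522, -119, 226], [96, 90, 81])]
265 [(305, [519, -108, 233], [94, 87, 75]), (330, [522, -118, 231], [96, 93, 83])]
271 [(305, [519, -108, 238], [98, 94, 82]), (330, [522, -118, 236], [95, 90, 80])]
277 [(305, [519, -108, 243], [95, 90, 82]), (330, [522, -118, 242], [95, 91, 80])]
283 [(305, [520, -108,
[... 850 characters left out ...]
 305 [ 513. -130.  207.] [91.  84.  76.5]
196 297 305 [ 512. -127.  202.] [94. 88. 77.]
197 295 307 [ 512. -123.  195.] [80. 81. 68.]
198 294 308 [ 511. -109.  181.] [53. 47. 39.]
199 293 309 [ 511. -112.  181.] [14. 14. 15.]
200 293 309 [ 511. -117.  181.] [16. 18. 19.]
201 293 309 [ 511. -121.  180.] [19. 16. 18.]
202 294 309 [ 513. -126.  180.] [19.5 19.5 18.5]
203 293 309 [ 511. -132.  181.] [21. 21. 20.]
204 293 308 [ 510. -134.  179.] [21.5 20.5 23.5]
205 294 307 [ 510. -137.  178.] [22.  19.5 21.5]
206 295 306 [ 510. -136.  174.] [16.  17.  16.5]
207 297 305 [ 511. -136.  170.] [0. 0. 7.]
208 299 302 [ 510. -122.  155.] [59.  59.5 53.5]
209 300 302 [ 511. -124.  154.] [103. 102. 101.]
```

Both views put the real tips near z=190, about 10 mm above the knob, so the closed fingers are shorter than the stated figure. I feel my way down in small steps.

Request:
{"op": "jog_arm", "data": {"deltas": [{"x": 0,"y": 0,"z": 0.003,"rx": 0,"ry": 0,"rz": 0,"fingers": 0},{"x": 0,"y": 0,"z": 0.003,"rx": 0,"ry": 0,"rz": 0,"fingers": 0},{"x": 0,"y": 0,"z": 0,"rx": 0,"ry": 0,"rz": 0,"fingers": 0}]}}

```text
clock: 3.87
tcp_pos: [510.2, -116.6, 175.9]
tool_rot: [-0.0, 0.987, 0.161, -0.001]
contact_force: [0.9, 0.5, -0.1]
grip_width: 0.005
grasp_force: 0.0
```

Request:
{"op": "jog_arm", "data": {"deltas": [{"x": 0,"y": 0,"z": 0.002,"rx": 0,"ry": 0,"rz": 0,"fingers": 0},{"x": 0,"y": 0,"z": 0.002,"rx": 0,"ry": 0,"rz": 0,"fingers": 0},{"x": 0,"y": 0,"z": 0,"rx": 0,"ry": 0,"rz": 0,"fingers": 0}]}}

```text
clock: 4.12
tcp_pos: [510.3, -116.6, 172.1]
tool_rot: [-0.0, 0.987, 0.161, -0.0]
contact_force: [-0.7, 0.1, 0.2]
grip_width: 0.005
grasp_force: 0.0
```

Request:
{"op": "jog_arm", "data": {"deltas": [{"x": 0,"y": 0,"z": 0.002,"rx": 0,"ry": 0,"rz": 0,"fingers": 0},{"x": 0,"y": 0,"z": 0.002,"rx": 0,"ry": 0,"rz": 0,"fingers": 0},{"x": 0,"y": 0,"z": 0,"rx": 0,"ry": 0,"rz": 0,"fingers": 0}]}}

```text
clock: 4.37
tcp_pos: [510.8, -116.7, 169.1]
tool_rot: [0.0, 0.987, 0.161, 0.0]
contact_force: [-1.8, 0.4, 5.3]
grip_width: 0.005
grasp_force: 3.1
```

The fingers touched the knob at TCP z of about 169, with 5.3 N. Now the first stroke.

Request:
{"op": "jog_arm", "data": {"deltas": [{"x": 0,"y": 0,"z": 0.004,"rx": 0,"ry": 0,"rz": 0,"fingers": 0},{"x": 0,"y": 0,"z": 0.004,"rx": 0,"ry": 0,"rz": 0,"fingers": 0},{"x": 0,"y": 0,"z": 0.004,"rx": 0,"ry": 0,"rz": 0,"fingers": 0},{"x": 0,"y": 0,"z": 0.002,"rx": 0,"ry": 0,"rz": 0,"fingers": 0},{"x": 0,"y": 0,"z": 0,"rx": 0,"ry": 0,"rz": 0,"fingers": 0},{"x": 0,"y": 0,"z": 0,"rx": 0,"ry": 0,"rz": 0,"fingers": 0}]}}

```text
clock: 4.87
tcp_pos: [510.9, -116.6, 155.8]
tool_rot: [0.0, 0.987, 0.161, 0.0]
contact_force: [-3.1, -0.1, 11.1]
grip_width: 0.007
grasp_force: 5.3
```

```bash
cat >k.py <<'E'
from h import *
o=observe();print(o["tcp_pos"].round(1),o["contact_force"].round(1))
for n in("wrist","scene","top"):
    s=snapshot(n);P=cloud(s);h=cv2.cvtColor(s["frame"],cv2.COLOR_RGB2HSV)
    near=(abs(P[...,0]-511)<75)&(abs(P[...,1]+115)<60)
    m=near&(abs(P[...,0]-511)<32)&(abs(P[...,1]+115)<32)&(P[...,2]>140)&(P[...,2]<190)&(h[...,2]<50)
    p=near&(P[...,0]>530)&(P[...,2]>95)&(h[...,0]>5)&(h[...,0]<20)&(h[...,1]>150)&(h[...,2]>100)
    if m.sum()>5:print(n,"knob",m.sum(),np.median(P[m],0).round(1))
    if p.sum()>1:print(n,"pin",p.sum(),np.median(P[p],0).round(),"top",np.percentile(P[p][:,2],95).round())
E
python3 k.py
```

```text
[ 510.9 -116.6  155.8] [-3.1 -0.1 11.1]
wrist knob 2796 [ 521.9 -110.4  164. ]
wrist pin 160 [547. -95. 103.] top 105.0
scene knob 112 [ 508.6 -130.1  165. ]
scene pin 15 [ 546. -101.  106.] top 287.0
```

The knob is pressed about 14–15 mm, past the 12 mm mark. Release well clear and let it come back up.

Request:
{"op": "jog_arm", "data": {"deltas": [{"x": 0,"y": 0,"z": -0.007,"rx": 0,"ry": 0,"rz": 0,"fingers": 0},{"x": 0,"y": 0,"z": -0.007,"rx": 0,"ry": 0,"rz": 0,"fingers": 0},{"x": 0,"y": 0,"z": -0.006,"rx": 0,"ry": 0,"rz": 0,"fingers": 0},{"x": 0,"y": 0,"z": 0,"rx": 0,"ry": 0,"rz": 0,"fingers": 0},{"x": 0,"y": 0,"z": 0,"rx": 0,"ry": 0,"rz": 0,"fingers": 0},{"x": 0,"y": 0,"z": 0,"rx": 0,"ry": 0,"rz": 0,"fingers": 0},{"x": 0,"y": 0,"z": 0,"rx": 0,"ry": 0,"rz": 0,"fingers": 0}]}}

```text
clock: 5.6
tcp_pos: [510.2, -116.6, 174.0]
tool_rot: [-0.0, 0.987, 0.161, -0.0]
contact_force: [-1.2, -0.1, 1.3]
grip_width: 0.002
grasp_force: 0.0
```

```bash
python3 k.py
```

```text
[ 510.2 -116.6  174. ] [-1.2 -0.1  1.3]
wrist knob 2675 [ 522.  -109.9  179. ]
wrist pin 166 [547. -95. 110.] top 290.0
scene knob 118 [ 511.5 -129.9  180. ]
scene pin 25 [546. -99. 108.] top 302.0
```

Request:
{"op": "jog_arm", "data": {"deltas": [{"x": 0,"y": 0,"z": 0.005,"rx": 0,"ry": 0,"rz": 0,"fingers": 0},{"x": 0,"y": 0,"z": 0.005,"rx": 0,"ry": 0,"rz": 0,"fingers": 0},{"x": 0,"y": 0,"z": 0.005,"rx": 0,"ry": 0,"rz": 0,"fingers": 0},{"x": 0,"y": 0,"z": 0.005,"rx": 0,"ry": 0,"rz": 0,"fingers": 0},{"x": 0,"y": 0,"z": 0,"rx": 0,"ry": 0,"rz": 0,"fingers": 0},{"x": 0,"y": 0,"z": 0,"rx": 0,"ry": 0,"rz": 0,"fingers": 0}]}}

```text
clock: 6.25
tcp_pos: [511.3, -116.7, 155.6]
tool_rot: [0.0, 0.987, 0.161, 0.0]
contact_force: [-2.7, 0.9, 11.4]
grip_width: 0.007
grasp_force: 5.4
```

Request:
{"op": "jog_arm", "data": {"deltas": [{"x": 0,"y": 0,"z": -0.007,"rx": 0,"ry": 0,"rz": 0,"fingers": 0},{"x": 0,"y": 0,"z": -0.007,"rx": 0,"ry": 0,"rz": 0,"fingers": 0},{"x": 0,"y": 0,"z": -0.006,"rx": 0,"ry": 0,"rz": 0,"fingers": 0},{"x": 0,"y": 0,"z": 0,"rx": 0,"ry": 0,"rz": 0,"fingers": 0},{"x": 0,"y": 0,"z": 0,"rx": 0,"ry": 0,"rz": 0,"fingers": 0},{"x": 0,"y": 0,"z": 0,"rx": 0,"ry": 0,"rz": 0,"fingers": 0},{"x": 0,"y": 0,"z": 0,"rx": 0,"ry": 0,"rz": 0,"fingers": 0}]}}

```text
clock: 6.83
tcp_pos: [510.1, -116.6, 173.9]
tool_rot: [-0.0, 0.987, 0.161, -0.001]
contact_force: [-0.2, -0.4, 0.4]
grip_width: 0.006
grasp_force: 0.0
```

```bash
sed -i 's/(P\[...,2\]>95)&/(P[...,2]>95)\&(P[...,2]<165)\&/' k.py; python3 k.py
```

```text
[ 510.1 -116.6  173.9] [-0.2 -0.4  0.4]
wrist knob 2697 [ 521.9 -109.9  179. ]
wrist pin 183 [548. -94. 120.] top 121.0
scene knob 118 [ 511.5 -129.8  179.8]
scene pin 30 [549. -97. 113.] top 122.0
```

Request:
{"op": "jog_arm", "data": {"deltas": [{"x": 0,"y": 0,"z": 0.005,"rx": 0,"ry": 0,"rz": 0,"fingers": 0},{"x": 0,"y": 0,"z": 0.005,"rx": 0,"ry": 0,"rz": 0,"fingers": 0},{"x": 0,"y": 0,"z": 0.005,"rx": 0,"ry": 0,"rz": 0,"fingers": 0},{"x": 0,"y": 0,"z": 0.005,"rx": 0,"ry": 0,"rz": 0,"fingers": 0},{"x": 0,"y": 0,"z": 0,"rx": 0,"ry": 0,"rz": 0,"fingers": 0},{"x": 0,"y": 0,"z": 0,"rx": 0,"ry": 0,"rz": 0,"fingers": 0}]}}

```text
clock: 7.48
tcp_pos: [511.2, -116.7, 155.5]
tool_rot: [0.0, 0.987, 0.161, 0.0]
contact_force: [-3.1, 0.8, 10.6]
grip_width: 0.002
grasp_force: 5.4
```

Request:
{"op": "jog_arm", "data": {"deltas": [{"x": 0,"y": 0,"z": -0.007,"rx": 0,"ry": 0,"rz": 0,"fingers": 0},{"x": 0,"y": 0,"z": -0.007,"rx": 0,"ry": 0,"rz": 0,"fingers": 0},{"x": 0,"y": 0,"z": -0.006,"rx": 0,"ry": 0,"rz": 0,"fingers": 0},{"x": 0,"y": 0,"z": 0,"rx": 0,"ry": 0,"rz": 0,"fingers": 0},{"x": 0,"y": 0,"z": 0,"rx": 0,"ry": 0,"rz": 0,"fingers": 0},{"x": 0,"y": 0,"z": 0,"rx": 0,"ry": 0,"rz": 0,"fingers": 0},{"x": 0,"y": 0,"z": 0,"rx": 0,"ry": 0,"rz": 0,"fingers": 0}]}}

```text
clock: 8.07
tcp_pos: [510.1, -116.6, 173.9]
tool_rot: [-0.0, 0.987, 0.161, -0.001]
contact_force: [0.0, 0.4, 0.3]
grip_width: 0.007
grasp_force: 0.0
```

Request:
{"op": "jog_arm", "data": {"deltas": [{"x": 0,"y": 0,"z": 0.005,"rx": 0,"ry": 0,"rz": 0,"fingers": 0},{"x": 0,"y": 0,"z": 0.005,"rx": 0,"ry": 0,"rz": 0,"fingers": 0},{"x": 0,"y": 0,"z": 0.005,"rx": 0,"ry": 0,"rz": 0,"fingers": 0},{"x": 0,"y": 0,"z": 0.005,"rx": 0,"ry": 0,"rz": 0,"fingers": 0},{"x": 0,"y": 0,"z": 0,"rx": 0,"ry": 0,"rz": 0,"fingers": 0},{"x": 0,"y": 0,"z": 0,"rx": 0,"ry": 0,"rz": 0,"fingers": 0}]}}

```text
clock: 8.57
tcp_pos: [511.0, -116.7, 155.4]
tool_rot: [0.0, 0.987, 0.161, 0.0]
contact_force: [-3.4, -0.2, 12.1]
grip_width: 0.004
grasp_force: 5.5
```

Request:
{"op": "jog_arm", "data": {"deltas": [{"x": 0,"y": 0,"z": -0.007,"rx": 0,"ry": 0,"rz": 0,"fingers": 0},{"x": 0,"y": 0,"z": -0.007,"rx": 0,"ry": 0,"rz": 0,"fingers": 0},{"x": 0,"y": 0,"z": -0.006,"rx": 0,"ry": 0,"rz": 0,"fingers": 0},{"x": 0,"y": 0,"z": 0,"rx": 0,"ry": 0,"rz": 0,"fingers": 0},{"x": 0,"y": 0,"z": 0,"rx": 0,"ry": 0,"rz": 0,"fingers": 0},{"x": 0,"y": 0,"z": 0,"rx": 0,"ry": 0,"rz": 0,"fingers": 0},{"x": 0,"y": 0,"z": 0,"rx": 0,"ry": 0,"rz": 0,"fingers": 0}]}}

```text
clock: 9.15
tcp_pos: [510.1, -116.6, 173.9]
tool_rot: [-0.0, 0.987, 0.161, -0.001]
contact_force: [-0.2, -0.4, -0.4]
grip_width: 0.002
grasp_force: 0.0
```

```bash
python3 k.py
```

```text
[ 510.1 -116.6  173.9] [-0.2 -0.4 -0.4]
wrist knob 2683 [ 522.  -109.8  179. ]
wrist pin 259 [549. -94. 139.] top 141.0
scene knob 117 [ 511.4 -130.3  179.9]
scene pin 48 [549. -98. 121.] top 141.0
```

Request:
{"op": "jog_arm", "data": {"deltas": [{"x": 0,"y": 0,"z": 0.005,"rx": 0,"ry": 0,"rz": 0,"fingers": 0},{"x": 0,"y": 0,"z": 0.005,"rx": 0,"ry": 0,"rz": 0,"fingers": 0},{"x": 0,"y": 0,"z": 0.005,"rx": 0,"ry": 0,"rz": 0,"fingers": 0},{"x": 0,"y": 0,"z": 0.005,"rx": 0,"ry": 0,"rz": 0,"fingers": 0},{"x": 0,"y": 0,"z": 0,"rx": 0,"ry": 0,"rz": 0,"fingers": 0},{"x": 0,"y": 0,"z": 0,"rx": 0,"ry": 0,"rz": 0,"fingers": 0}]}}

```text
clock: 9.8
tcp_pos: [511.2, -116.7, 155.6]
tool_rot: [0.0, 0.987, 0.161, 0.0]
contact_force: [-2.8, 0.7, 10.6]
grip_width: 0.004
grasp_force: 5.4
```

Request:
{"op": "jog_arm", "data": {"deltas": [{"x": 0,"y": 0,"z": -0.007,"rx": 0,"ry": 0,"rz": 0,"fingers": 0},{"x": 0,"y": 0,"z": -0.007,"rx": 0,"ry": 0,"rz": 0,"fingers": 0},{"x": 0,"y": 0,"z": -0.006,"rx": 0,"ry": 0,"rz": 0,"fingers": 0},{"x": 0,"y": 0,"z": 0,"rx": 0,"ry": 0,"rz": 0,"fingers": 0},{"x": 0,"y": 0,"z": 0,"rx": 0,"ry": 0,"rz": 0,"fingers": 0},{"x": 0,"y": 0,"z": 0,"rx": 0,"ry": 0,"rz": 0,"fingers": 0},{"x": 0,"y": 0,"z": 0,"rx": 0,"ry": 0,"rz": 0,"fingers": 0}]}}

```text
clock: 10.38
tcp_pos: [510.1, -116.6, 173.9]
tool_rot: [-0.0, 0.987, 0.161, -0.001]
contact_force: [-0.0, 0.7, -0.2]
grip_width: 0.005
grasp_force: 0.0
```

```bash
python3 k.py; python3 -c "
from h import *
for n in ('top','scene'):
    s=snapshot(n);P=cloud(s);h=cv2.cvtColor(s['frame'],cv2.COLOR_RGB2HSV)
    p=(abs(P[...,0]-565)<30)&(abs(P[...,1]-100)<25)&(P[...,2]>95)&(h[...,0]>5)&(h[...,0]<20)&(h[...,1]>150)&(h[...,2]>100)
    print(n,'charged pin',P[p].max(0).round(),np.percentile(P[p][:,2],95))"
```

```text
[ 510.1 -116.6  173.9] [-0.   0.7 -0.2]
wrist knob 2689 [ 522.  -109.8  179. ]
wrist pin 304 [549. -94. 149.] top 151.0
scene knob 119 [ 511.4 -129.3  179.4]
scene pin 56 [549. -98. 124.] top 150.0
top charged pin [569. 106. 153.] 152.93256181895063
scene charged pin [571. 105. 155.] 154.1057562861097
```

The pin now reads about 150–151, against a full height of 151. I back off straight up and compare both pins in clear views.

Request:
{"op": "jog_arm", "data": {"deltas": [{"x": 0,"y": 0,"z": -0.03,"rx": 0,"ry": 0,"rz": 0,"fingers": 0},{"x": 0,"y": 0,"z": -0.035,"rx": 0,"ry": 0,"rz": 0,"fingers": 0},{"x": 0,"y": 0,"z": -0.035,"rx": 0,"ry": 0,"rz": 0,"fingers": 0},{"x": 0,"y": 0,"z": -0.03,"rx": 0,"ry": 0,"rz": 0,"fingers": 0},{"x": 0,"y": 0,"z": 0,"rx": 0,"ry": 0,"rz": 0,"fingers": 0},{"x": 0,"y": 0,"z": 0,"rx": 0,"ry": 0,"rz": 0,"fingers": 0}]}}

```text
clock: 11.13
tcp_pos: [511.5, -116.8, 306.2]
tool_rot: [0.001, 0.987, 0.161, 0.002]
contact_force: [-0.0, 0.6, 0.3]
grip_width: 0.006
grasp_force: 0.0
```

```bash
python3 - <<'E'
from h import *
for n in('wrist','scene','top'):
    for rep in range(3):
        s=snapshot(n);P=cloud(s);h=cv2.cvtColor(s['frame'],cv2.COLOR_RGB2HSV)
        c=(h[...,0]>5)&(h[...,0]<20)&(h[...,1]>150)&(h[...,2]>80)&(P[...,2]>95)&(P[...,2]<165)
        for nm,x,y in(('flat',549,-95),('chg',568,102)):
            p=c&(abs(P[...,0]-x)<25)&(abs(P[...,1]-y)<25)
            if p.sum()>2: z=np.sort(P[p][:,2]);print(n,nm,len(z),z[-5:].round(1),np.percentile(z,80).round(1))
save(s,'t3'); s=snapshot('wrist');save(s,'w3')
a=cv2.imread('pics/w3.png');cv2.imwrite('pics/w3c.png',a)
E
```

```text
wrist flat 105 [151.  151.2 151.3 151.4 151.8] 150.3
wrist chg 278 [151.8 151.8 152.1 152.2 152.4] 150.0
wrist flat 114 [151.1 151.1 151.3 151.5 151.8] 150.4
wrist chg 275 [151.5 151.5 151.5 151.8 151.9] 150.2
wrist flat 110 [151.4 151.6 151.6 151.8 151.9] 150.2
wrist chg 276 [151.5 151.9 152.  152.2 152.5] 150.0
scene flat 55 [148.8 151.4 151.5 152.4 153.7] 140.7
scene chg 46 [149.8 151.3 151.6 152.  153. ] 144.8
scene flat 56 [149.3 150.  150.4 151.8 155. ] 142.3
scene chg 46 [149.3 149.3 151.  151.2 158.1] 147.2
scene flat 56 [150.2 150.7 151.1 151.8 153.5] 143.3
scene chg 46 [149.4 150.6 152.7 153.4 155.1] 144.2
top chg 13 [149.4 150.1 152.4 154.6 156.8] 151.5
top chg 13 [149.9 150.  150.7 152.  153. ] 150.4
top chg 13 [149.3 149.9 150.2 151.3 153.1] 150.1
```

View pics/w3c.png

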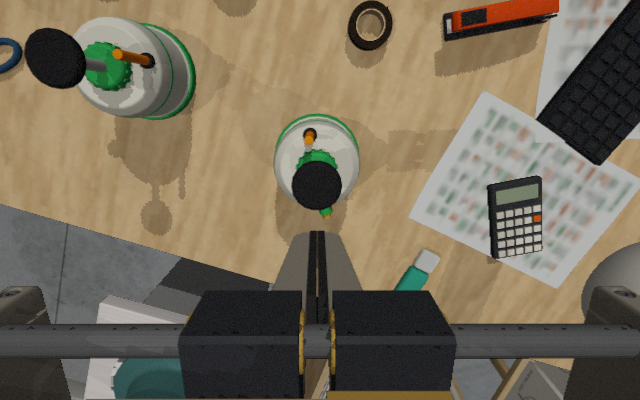

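The picture shows the pumped sprayer where it was (knob at 317,185), and its pin now stands out at (310,140). Its tip matches the other sprayer's pin to within 0.5 mm. The arm touches nothing.

```bash
python3 -c "
from h import *
print(workorder.sign_off())"
```

```text
the job is handed in; nothing more can be done
None
```

The flat sprayer took five full strokes; its pin now stands fully out, within 0.5 mm of the other sprayer's. The gripper was clear of everything, and I handed the job in at about 12 s of the 48 s allowed (the hand-in returned no verdict).

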